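# Lower the ratchet press onto the wood

## Task

Close the small ratchet press on the block of wood that lies on its base: with the fingertips press the rubber cross bar of the release lever down to free the pawl, and keep pressing so that the arm is pushed down past its teeth until its pad sits on the wood. Then let go and move clear. Only push: do not raise the arm, do not lift or shift the wood, and leave the tools and blocks round the press where they are.

Things in the scene. Friction and masses are not known exactly. Their poses are not given: they have to be found in the camera images.
- press_base: Grey base plate of the ratchet press, 270 x 110 x 12 mm, fixed on the bench; carries an upright fixed steel toothed wheel (112 mm diameter over the teeth, 12 mm thick) near its +x end. Origin: centre of the plate's underside. Own x runs along the plate; the arm reaches from the wheel towards -x. z is up.
- press_hinge (a point): Axis of the arm, the centre of the toothed wheel: 75 mm along the base's +x from its origin, 63 mm above the bench. The arm swings about the base's y axis.
- press_arm (a joint): Elevation of the arm in rad: 0 = level, pad flat on the 26 mm wood; larger = raised (starts at most 0.65). Stiff hinge: the arm stays where it is left; pawl free, it takes a few newtons, at most about 10 N, straight down on the cross bar to go down. With the pawl in the teeth (one every 0.13 rad) it cannot go down, though it could be raised.
- press_pawl (a joint): Turn of the pawl and its release lever on the arm, in rad: 0 = fully in the teeth, up to 0.10 when riding on a tooth, free of the teeth above 0.14, 0.22 = at its stop. A spring holds it in the teeth and brings it back when let go; about 2 N straight down on the cross bar presses it to the stop, after which further pushing moves the arm.
- press_bar (a point): Centre of the black rubber cross bar at the free end of the release lever, above the arm: round, 20 mm diameter, 64 mm long along the base's y. Untouched it lies 199 mm from the arm's axis, 0.28 rad above the arm's direction; lever at its stop: 194 mm and 0.13 rad. It swings about the arm's axis, down and 40 to 70 mm towards the base's -x. Pad home, lever at stop: 88 mm above the bench.
- press_pad (a point): Centre of the lower face of the round rubber pad (34 mm diameter) under the arm, 115 mm from the arm's axis. Pressed home it lies 38 mm above the bench.
- wood_block: The loose block of light wood to be pressed, 45 x 120 x 26 mm, lying across the base plate under the pad. Origin: centre of its underside.
- spare_block: Another loose wood offcut, 50 x 70 x 26 mm, on the bench beside the press. Bystander. Origin: centre of its underside.
- chisel: Loose chisel with a wooden handle, 260 mm long, on the bench beside the press. Bystander.
- sanding_block: Loose brown sanding block, 64 x 110 x 29 mm, on the bench beside the press. Bystander.
Not all that is in view belongs to the job. What is shaped like the wood_block but blue or purple is not meant.

How it is judged (in metres and radians):
On the way, in this order (a step that is already met when the one before it is completed fails the run):
1. the pawl is pressed free of the teeth by the fingers, the arm still raised (value of joint press_pawl above 0.15 rad and contact force between the fingers and press_pawl above 0.5 N and value of joint press_arm above 0.1 rad), for 0.1 s.
2. the arm is pushed down until its pad sits on the wood (value of joint press_arm below 0.03 rad and contact force between press_arm and wood_block above 0.5 N), for 0.1 s.
At the end, for the whole second after the job is handed in: The arm is down with its pad on the wood (arm elevation under 0.03 rad, so the pad is within about 3 mm of the wood), the lever is let go so that its pawl is back on the teeth, and the wood lies flat and at rest on the base under the pad (its centre within 35 mm) (value of joint press_arm between -0.05 and 0.03 rad and horizontal distance between press_pad and wood_block below 0.035 m and height (world z) of wood_block between 0.009 and 0.016 m and angle between wood_block's own z axis and vertical below 0.05 rad and value of joint press_pawl below 0.14 rad and linear speed of wood_block below 0.01 m/s); the robot touches nothing.
It fails at once if the arm is raised instead of lowered (value of joint press_arm above 0.67 rad).
It fails at once if the wood is shifted by more than 15 mm or lifted (distance of wood_block from where it was at the start of the episode above 0.015 m or height (world z) of wood_block above 0.02 m).
It fails at once if a tool or block beside the press is disturbed (more than 20 mm) (distance of any of spare_block, chisel, sanding_block from where it was at the start of the episode above 0.02 m).
It also fails if it takes over 32 s, if anything falls off the work surface, if the arm or the gripper's body presses on something with over 40 N, if the wrist force passes 120 N, or if a joint passes its speed limit or range.

## Robot

A 6-joint arm with a two-finger parallel gripper is mounted at the origin on a cart in front of the work surface, level with it; the furniture and walls round the work are solid. World frame = base frame: x ahead of the robot, y to its left, z up, the work surface at z = 0. Lengths are in mm, angles in rad, forces in N, time in s.
With the tool pointing down it reaches from about 275 to 825 mm from the base axis. Payload 4.9 kg.
Tool frame: the origin (TCP) lies at the very end of the fingers, on their centre line; the grasp point (between the pads) lies 19 mm behind it; z points along the fingers, y is the direction in which the jaws open and shut (so a half turn about z gives the same grasp; the last joint's range is limited). The gripper opens to 85 mm and grips with 20 to 120 N. Pads are 22 mm wide; open, the fingers measure 114 mm over their backs; the gripper's body (76 mm by 85 mm) begins 54 mm behind the grasp point. The pads swing forward as they close: fully open they stand 13 mm farther back than shut.
Start: joints at [-1.458, 0.326, -0.193, 1.052, 0, 1.437], TCP at [134.377, -533.349, 231.281] pointing down, gripper open.
Joint ranges: [-2.65, 2.65], [-0.97, 1.79], [-1.3, 1.35], [-1.93, 2.1], [-1.47, 1.37], [-3.14, 3.14]. Speed limits (rad/s): [2.57, 2.57, 3.14, 3.14, 3.14, 3.14].

## Interface

Orientations are given as [roll, pitch, yaw] about the fixed x, y, z axes, in that order (R = Rz(yaw) Ry(pitch) Rx(roll)).
In Python, from bench import bot, solve_ik, imaging gives the robot as it stands. Calls block until the motion is done:
- bot.move_ptp(position, orientation): joint-space move of the TCP to a pose.
- bot.movel(position, rot=None, max_speed=150, threshold=None): straight line of the TCP; rot=None keeps the orientation; max_speed is the mean speed in mm/s. With threshold (N) it stops when the force on the tool has changed by that much, and returns True; else False.
- bot.move_j(angles): joint-space move.
- bot.grip(opening, effort=None): opening from 0.0 (shut) to 1.0 (fully open); effort is the grip in N (None keeps the last); returns when the fingers have stopped.
- bot.dwell(seconds).
- solve_ik(position, orientation): joint angles nearest the present ones, or None.
- bot.get_state(): the state.
- imaging.capture(name): name is "side" or "top" or "wrist"; returns the picture (420x560x3 uint8, blue, green, red); there is no depth.
- imaging.camera_model(name): a dict with "K" (3x3 intrinsics, pixels), "position" and "rotation" of the camera in the world. Camera axes: x right, y up, looking along -z (the intrinsics and any distortion apply to the point x, -y, -z); pixel columns grow to the right and rows downward; lengths in mm; the calibration is good to about 2 mm. The wrist camera is an equidistant fisheye: a pixel r from the principal point sees the ray r / f radians off the axis. A picture is of the moment at which its call begins: read the wrist's pose just before it. camera_model takes no time and is no camera call; for the wrist camera it gives the pose at the moment of the call.
A pose or a line that the arm cannot do raises bot.IKError and nothing moves.
- bot.sign_off(): hands the job in, once; it reports no verdict.
The state is a dict: "t": time; "qpos": joint angles; "joint_velocities": joint speeds; "effort": joint torques, N m; "tcp_pos": TCP position; "orientation": TCP orientation; "contact_force": force on the tool from outside, world axes, zero at the start; "wrist_torque": the same for the moment, N m; "opening": opening from 0.0 (shut) to 1.0 (fully open).
Only numpy, scipy, OpenCV 4.12 (cv2) and the standard library are available. Lean on these libraries where they do the work, as an engineer would, in place of code of your own. Each camera call takes 0.05 s, during which the arm holds its last target. There are 200 camera calls.

## Working session

There is one attempt and no reset: what is moved stays moved. The work goes in short steps, each a Python script; the robot and the scene stay as the last script left them, time stands still between calls to the robot, and variables do not carry over. Pictures are saved under pics/ and viewed, about 8 in all and at most 12, crops included, and the job is handed in when it is done.

```bash
mkdir -p pics; ls; python3 - <<'E'
from bench import bot, imaging
import cv2, json
for n in ("side","top"):
    cv2.imwrite(f"pics/{n}0.png",imaging.capture(n)); m=imaging.camera_model(n); print(n,{k:(v.tolist() if hasattr(v,'tolist') else v) for k,v in m.items()})
s=bot.get_state();print(s['t'],s['orientation'],s['opening'])
E
```

```text
pics
side {'K': [[468.78696616393063, 0.0, 280.8764629109769], [0.0, 468.78696616393063, 202.43752548623655], [0.0, 0.0, 1.0]], 'position': [324.89775953107244, 765.5867001669967, 691.4927890385295], 'rotation': [0.9469759156003992, 0.00276377158069252, -2.800068856617486]}
top {'K': [[437.7268024832887, 0.0, 281.073698456951], [0.0, 437.7268024832887, 207.642641581669], [0.0, 0.0, 1.0]], 'position': [425.7046361235251, -15.75579560737856, 959.4015623559601], 'rotation': [0.19360374979682726, 0.012601484910481409, -1.5936605060520126]}
0.1 [-3.14006140e+00 -1.99327462e-04  2.46779029e-01] 0.9996964019214866
```

View pics/top0.png

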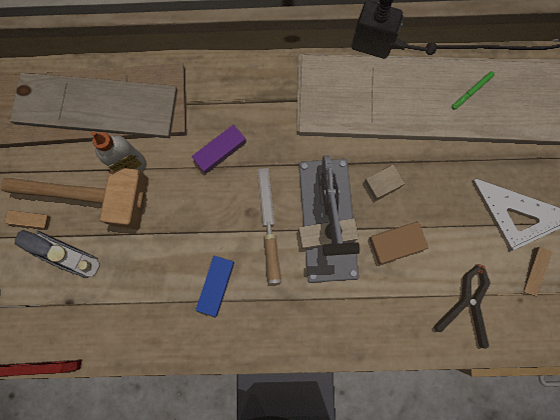

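View pics/side0.png

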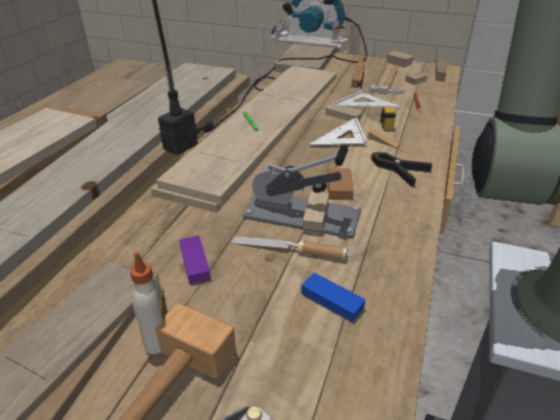

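The top view shows the press plate with corners at about (300,161), (348,159), (357,279) and (309,282). The wheel is at the far end and the black bar is near (341,249). Wood-like blocks:
- The pale block at (328,235) lies across the plate under the arm. It is the wood_block, by colour and place.
- The offcut at (384,181) is the spare_block.
- The blue (215,286) and purple (219,149) blocks are decoys.

I'll confirm this in enlarged crops.

```bash
python3 - <<'E'
import cv2,numpy as np
a=cv2.imread('pics/top0.png')[145:295,255:435]; b=cv2.imread('pics/side0.png')[135:245,225:385]
f=lambda i,k:cv2.convertScaleAbs(cv2.resize(i,None,fx=k,fy=k,interpolation=cv2.INTER_CUBIC),alpha=1.5,beta=15)
cv2.imwrite('pics/topc.png',f(a,4)); cv2.imwrite('pics/sidec.png',f(b,5))
E
```

```text
(no output)
```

View pics/topc.png

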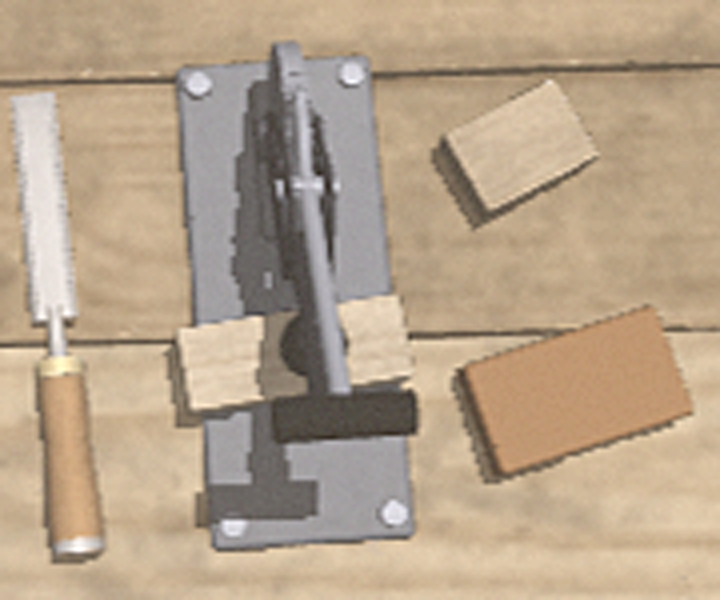

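View pics/sidec.png

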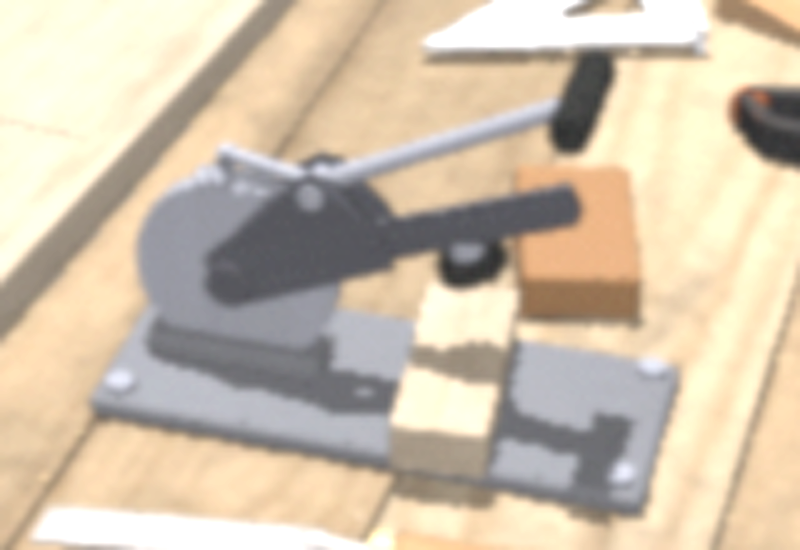

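Crops confirm it: the pale wood lies across the plate under the round pad, and the bar is centred at about (345,415) in the top crop and (582,103) in the side crop. Next I compute the pose.

```bash
cat > h.py <<'E'
import numpy as np
from scipy.spatial.transform import Rotation as R
from scipy.optimize import least_squares
from bench import bot, solve_ik, imaging
def cam(n):
    m=imaging.camera_model(n); return np.array(m['K']),np.array(m['position']),R.from_euler('xyz',m['rotation']).as_matrix()
def proj(n,p):
    K,c,M=cam(n); q=(np.atleast_2d(p)-c)@M; q=q*[1,-1,-1]; u=q@K.T; return u[:,:2]/u[:,2:]
T=lambda L:np.array(L)/4+[255,145]-.4
S=lambda L:np.array(L)/5+[225,135]-.4
E
python3 - <<'E'
from h import *
# plate top corners (z=12): far-left, far-right, near-right, near-left
loc=np.array([[135,55],[135,-55],[-135,-55],[-135,55]])
topc=T([[180,68],[370,58],[412,533],[212,547]]); sidec=S([[158,300],[680,372],[640,510],[93,405]])
# side corners: far-right end is -x end: (680,372)=(-135,-55),(640,505)=(-135,55),(95,405)=(135,55)
def base(v):
    c,s=np.cos(v[2]),np.sin(v[2]); p=loc@np.array([[c,s],[-s,c]])+v[:2]; return np.c_[p,np.full(4,12.)]
def res(v):
    b=base(v)
    return np.r_[(proj('top',b)-topc).ravel(),(proj('side',b)[[2,3,0]]-sidec[1:]).ravel()]
r=least_squares(res,[450,-60,0],x_scale=[10,10,.1]);v=r.x;print(v,r.fun.round(1))
bt,bs=T([[345,415]]),S([[582,103]])
b=least_squares(lambda p:np.r_[(proj('top',p)-bt).ravel(),(proj('side',p)-bs).ravel()],[350,-60,150]);print(b.x,b.fun.round(1))
e=np.array([np.cos(v[2]),np.sin(v[2])]);h=v[:2]+75*e
d=b.x[:2]-h; x=-d@e; y=d@[-e[1],e[0]]; z=b.x[2]-63
print('rad',np.hypot(x,z),'y',y,'elev',np.arctan2(z,x)-.28)
# 1-param fit: bar from arm angle
def bar(q,r=199,a=.28):return np.r_[h-r*np.cos(q+a)*e,63+r*np.sin(q+a)]
f=least_squares(lambda q:np.r_[(proj('top',bar(q[0]))-bt).ravel(),(proj('side',bar(q[0]))-bs).ravel()],[.3]);print('q',f.x,f.fun.round(1),bar(f.x[0]))
# pad predicted -> compare side pad px ; wood left
E
```

```text
[ 5.84188545e+02 -1.08794615e+02  3.27853901e-02] [-1.2 -0.4  0.  -0.7  0.3  1.8 -1.2  1.3  0.4 -1.5  0.1 -1.6 -1.8 -2.2]
[ 501.5580992  -114.32114818  178.77810014] [ 0.1  0.4 -0.5 -0.1]
rad 195.69122927514786 y -2.8149770178406603 elev 0.3530873795320292
q [0.36581079] [-1.2  1.  -0.2 -1. ] [ 500.3098453  -111.54559676  182.76738227]
```

```bash
python3 - <<'E'
from h import *
import cv2
p=[501,-113.5,225]
o=min(([np.pi,0,.033+s*np.pi/2] for s in (1,-1)),key=lambda o:(lambda q:99 if q is None else abs(q-np.array(bot.get_state()['qpos'])).max())(solve_ik(p,o)))
print(o,solve_ik(p,o))
bot.grip(0.0)
bot.move_ptp(p,o)
bot.movel([501,-113.5,200])
s=bot.get_state();print(s['t'],s['tcp_pos'],s['contact_force'])
f=lambda i,k:cv2.convertScaleAbs(cv2.resize(i,None,fx=k,fy=k,interpolation=cv2.INTER_CUBIC),alpha=1.5,beta=15)
a=f(imaging.capture('side')[100:220,225:385],4)
b=f(imaging.capture('top')[145:295,285:425],3.2)
cv2.imwrite('pics/ab.png',np.hstack([cv2.copyMakeBorder(a,0,max(0,b.shape[0]-a.shape[0]),0,0,0),b])[:, :])
print(a.shape,b.shape)
E
python3 -c "
import cv2;i=cv2.imread('pics/ab.png');k=800/i.shape[1];cv2.imwrite('pics/ab2.png',cv2.resize(i,None,fx=k,fy=k) if k<1 else i)"
```

```text
[3.141592653589793, 0, 1.6037963267948965] [-0.36655659  0.26378396 -0.29636621  1.01064616  0.          1.17123974]
3.1917 [ 500.17564824 -113.95142222  199.52378102] [-0.69057824  0.25876053  0.26337474]
(480, 640, 3) (480, 448, 3)
```

View pics/ab2.png

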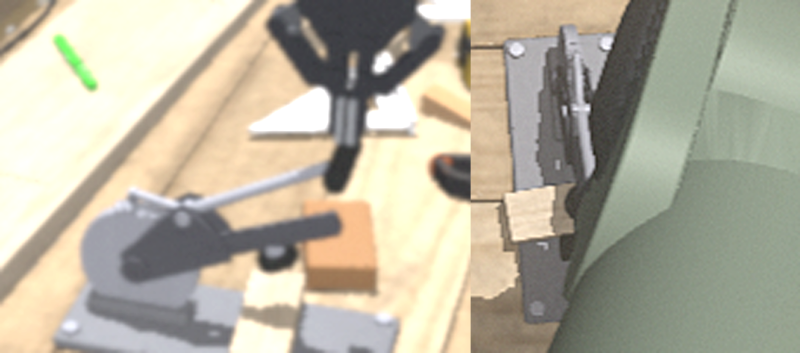

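The shut fingers stand right above the bar, with the tip at about (345,145) and the bar at (342,168) in the left half. I'll touch it, then press the lever to its stop.

```bash
python3 - <<'E'
from h import *
def st(m):
    s=bot.get_state();print(m,round(s['t'],2),s['tcp_pos'].round(1) if hasattr(s['tcp_pos'],'round') else s['tcp_pos'],np.round(s['contact_force'],1));return s
p=np.array([501,-113.5,200])
print(bot.movel([501,-113.5,175],max_speed=25,threshold=1.0)); s=st('touch')
x,y,z=s['tcp_pos']
for dz in (8,16,22,26,30):
    bot.movel([x-dz*.05,y,z-dz],max_speed=40); st(dz)
    if abs(s['contact_force'][2]-bot.get_state()['contact_force'][2])>5: break
E
```

```text
True
touch 3.84 [ 500.4 -113.3  188.9] [ 0.7 -0.3 -0.2]
8 4.21 [ 499.8 -113.2  180.6] [-0.4  0.9  1.4]
16 4.56 [ 499.6 -113.3  172.7] [0.3 0.4 1.7]
22 4.86 [ 499.2 -113.5  166.9] [-1.8 -0.7  3.5]
26 5.11 [ 499.4 -113.5  163.1] [-1.6 -0.4  5.3]
```

```bash
python3 - <<'E'
from h import *
def st(m):
    s=bot.get_state();print(m,round(s['t'],2),np.round(s['tcp_pos'],1),np.round(s['contact_force'],1));return s
bot.movel([487.5,-114,162.5],max_speed=40); s=st('shift')
q0=np.arcsin((s['tcp_pos'][2]-10-63)/194)-.13; print('q0',q0)
for q in np.arange(q0-.04,.03,-.05):
    b=q+.13
    bot.movel([660.5-194*np.cos(b),-114-.033*(q0-q)*60,73+194*np.sin(b)],max_speed=50); s=st(round(q,3))
    if np.linalg.norm(s['contact_force'])>20: break
E
```

```text
shift 5.55 [ 487.1 -114.   162.6] [0.7 0.2 5.7]
q0 0.35032481403036275
0.31 5.84 [ 483.3 -114.   155.1] [-3.  -0.5  4.7]
0.26 6.18 [ 480.2 -113.9  146.4] [-2.3 -0.5  2.7]
0.21 6.53 [ 477.5 -114.1  137.6] [-1.7  0.3  1.8]
0.16 6.87 [ 474.7 -114.3  128.5] [-1.8 -0.8  2. ]
0.11 7.21 [ 472.2 -114.5  119.2] [-2.  -0.7  0.6]
0.06 7.55 [ 470.1 -114.6  109.7] [-0.5 -1.4  1.3]
```

```bash
cat >> h.py <<'E'
def snap(name):
    import cv2
    i=cv2.resize(imaging.capture('side')[100:250,225:385],None,fx=4,fy=4,interpolation=cv2.INTER_CUBIC)
    cv2.imwrite(name,cv2.convertScaleAbs(i,alpha=1.5,beta=15))
E
python3 -c "
from h import *
snap('pics/s1.png');print(bot.get_state()['contact_force'],bot.get_state()['tcp_pos'])"
```

```text
[-1.48998443  0.38151279  1.0124761 ] [ 470.17203143 -114.57863096  109.8021302 ]
```

View pics/s1.png

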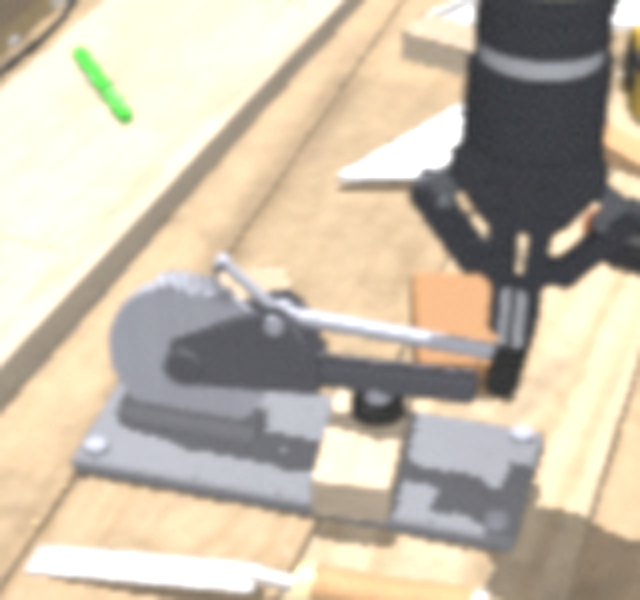

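The arm has followed the fingers down. The fingertips are on the bar at (505,370) and the pad at (378,405) is nearly on the wood. Next is the final press, hold and release.

```bash
python3 - <<'E'
from h import *
def st(m):
    s=bot.get_state();print(m,round(s['t'],2),np.round(s['tcp_pos'],1),np.round(s['contact_force'],1));return s
f0=0
for z in np.arange(107,88,-2.0):
    x=660.5-194*np.cos(np.arcsin((z-73)/194))
    bot.movel([x,-114.7,z],max_speed=30); s=st(z)
    if s['contact_force'][2]>18: break
bot.dwell(.3); s=st('hold')
x,y,z=s['tcp_pos']
bot.movel([x,y,z+60],max_speed=50); st('up60')
bot.movel([x-60,y,z+160],max_speed=150); bot.dwell(.3); st('clear')
snap('pics/s2.png')
E
```

```text
107.0 7.85 [ 469.7 -114.7  107.1] [-0.6  0.6  3.8]
105.0 8.1 [ 469.3 -114.7  105.1] [-1.7  0.6  3.5]
103.0 8.35 [ 468.8 -114.7  103. ] [-1.3  0.6  3.9]
101.0 8.6 [ 468.5 -114.7  101. ] [-0.6  0.7  3.5]
99.0 8.85 [ 468.1 -114.7   99. ] [-2.   0.7  3.8]
97.0 9.1 [ 467.8 -114.7   97.1] [-1.8  0.9  5.7]
95.0 9.35 [ 467.9 -114.8   95.8] [-4.4  1.3 12.5]
93.0 9.6 [ 468.  -114.8   94.5] [-5.2  1.1 18.8]
hold 9.9 [ 468.  -114.8   94.6] [-5.1  2.4 19.4]
up60 11.28 [ 467.7 -114.7  154.2] [-0.2  0.2 -0. ]
clear 12.51 [ 407.9 -114.7  254. ] [0.5 0.4 0.3]
```

View pics/s2.png

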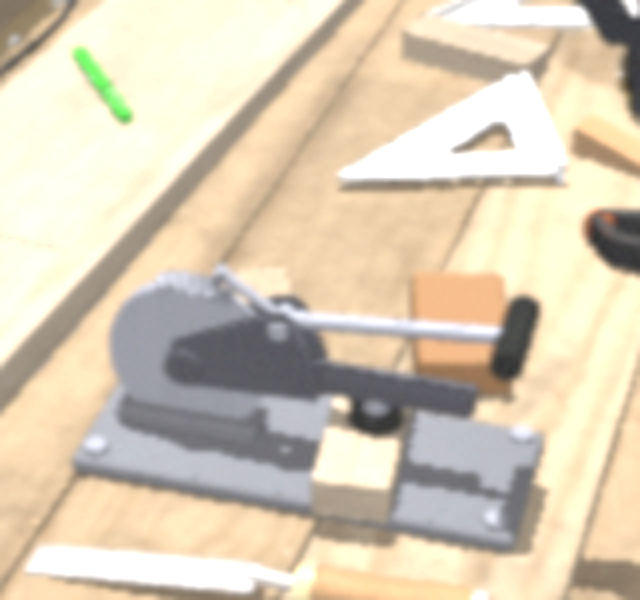

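```bash
python3 -c "
from bench import bot
print(bot.sign_off())"
```

```text
the job is handed in; nothing more can be done
None
```

The press looks closed on the wood, and I have handed the job in at about 12.5 s of the 32 s allowed. The sign-off gives no verdict.

**What I did:** I found the plate and cross bar in the top and side pictures. With the fingers shut, I pressed the bar down until the lever reached its stop, at about 5 N. Part-way down the bar had moved about 11 mm off the fingertip centre, so I shifted the fingers to stay over it. I then followed the bar's swing down until the force rose from about 4 N to 19 N as the pad met the wood, held for 0.3 s, lifted off and moved clear.

**Last checks:**
- **Picture:** the pad sits on the wood, the lever has sprung back up, and the wood, chisel and sanding block look where they were. The spare block is mostly hidden in that view.
- **Force and height:** after release the tool force is about 0 N. The stop came 2 to 4 mm below the 98 mm fingertip height expected with the pad home, within calibration error plus arm give.
- **Not measured:** the arm and pawl angles. I inferred them from the force rise, the fingertip height and the picture.

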